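Index the relief turntable one hole towards the lamp

TASK

Turn the plaster roundel one station: hook a fingertip (or both, held together) under the pull ring at the end of the turntable's arm, lift the spring pin out of its hole, swing the arm's ring end exactly one hole towards the side where the lamp stands, and let the pin spring fully home in that hole. Work gently, never pinching or wrenching the ring, take the fingers back out of the ring at the end, and leave the other things on the bench where they are.

Things in the scene. Friction and masses are not known exactly. Their poses are not given: they have to be found in the camera images.
- rig: Indexing turntable fixed to the bench. Origin: on the bench under the middle hole; x points to the vertical pivot, 200 mm away; +y to the robot's left. Aluminium arc plate (165 to 235 mm from the pivot, top 30 mm high, 0.8 rad either side) with five 17 mm holes on a 200 mm radius, 0.30 rad (60 mm) apart. On the pivot a wooden disc, radius 112 mm, with a plaster roundel, top 77 mm high.
- swing: Steel swing arm (36 mm wide, top 50 mm high) with the disc. Origin: on the bench under the pin, so y of this in the rig's frame is 0 at the middle hole (its start, within 2 mm) and +-59 mm one hole over; x points along the arm to the pivot, 200 mm away. It turns with light friction (about 1 N at the ring), stays where it is left, and stops 0.66 rad to either side. The pin has 2.5 mm of play in a hole.
- pin (a joint): Height of the pin, m: 0 = home, 0.03 = upper stop. The 12 mm round-nosed pin reaches 12 mm into the hole: lift it more than 0.012 (best 0.016 to 0.024) to swing. Between holes it rides on the plate at 0.012. Its spring pulls down with 4 N at home, 7 N at the top, and its weight adds 0.8 N. Over a hole it drops in by itself when the ring is let down.
- ring (a point): Centre of the steel pull ring on the pin: 8 mm bar, 52 mm clear inside, 116 mm high at home; axes as the swing arm's. It leans: lowest point on the pin stem (97 mm high), highest 46 mm nearer the pivot, 136 mm high. A finger pointing along x, 40 degrees off straight down (30 to 50 fits), passes squarely through; put it some 35 mm through, or it slips out on lifting. Below is only the arm's top.
- lamp: Small fixed bench lamp with a round dark foot of 110 mm, bent steel stem and white cone shade, 245 mm high; origin at the underside of the foot. It stands on the left or the right of the turntable and tells which way to swing.
- bust_mid (a point): Middle of a loose plaster head, 90 mm wide, 147 mm high; it stands on the side opposite the lamp.
- block_mid (a point): Middle of a loose plaster block 85 x 85 x 60 mm.
- mug_mid (a point): Middle of a loose white mug, 80 mm wide, 90 mm high.
- spool_mid (a point): Middle of a loose black filament spool lying flat, 80 mm wide, 45 mm high, left of the turntable.
- jar_mid (a point): Middle of a loose glass jar with a metal lid, 60 mm wide, 75 mm high, right of the turntable.
- brush_mid (a point): Middle of a loose brush lying on the bench in front of the arc plate.

How it is judged:
On the way, in this order (a step that is already met when the one before it is completed fails the run):
1. the pin is lifted clear of the middle hole by the fingers in the ring (value of joint pin above 0.0125 m and y of swing in the frame of rig between -0.012 and 0.012 m and contact force between the fingers and rig above 1 N), for 0.1 s.
2. the arm has been swung over to the next hole on the lamp's side with the pin up (value of joint pin above 0.005 m and ((y of lamp in the frame of rig above 0 m and y of swing in the frame of rig between 0.04 and 0.09 m) or (y of lamp in the frame of rig below 0 m and y of swing in the frame of rig between -0.09 and -0.04 m))), for 0.05 s.
At the end, for the whole second after the job is handed in: The pin is home (within 3 mm) in the hole next to the middle one on the lamp's side (arm's pin 59 mm from the middle hole's centre line, within 6 mm), the arm at rest (value of joint pin below 0.003 m and ((y of lamp in the frame of rig above 0 m and y of swing in the frame of rig between 0.053 and 0.065 m) or (y of lamp in the frame of rig below 0 m and y of swing in the frame of rig between -0.065 and -0.053 m)) and angular speed of swing below 0.05 rad/s); the robot touches nothing.
It fails at once if a bystander is lifted, or pushed more than 30 mm (distance of any of bust_mid, block_mid, mug_mid, spool_mid, jar_mid, brush_mid from where it was at the start of the episode above 0.03 m).
It fails at once if the fingers pinch or wrench the ring or turntable (more than 32 N) (contact force between the fingers and rig above 32 N).
It also fails if it takes over 42 s, if anything falls off the work surface, if the arm or the gripper's body presses on something with over 40 N, if the wrist force passes 120 N, or if a joint passes its speed limit or range.

ROBOT

A 6-joint arm with a two-finger parallel gripper is mounted at the origin on the work surface. World frame = base frame: x ahead of the robot, y to its left, z up, the work surface at z = 0. Lengths are in m, angles in rad, forces in N, time in s.
With the tool pointing down it reaches from about 0.35 to 0.975 m from the base axis. Payload 4.9 kg.
Tool frame: the origin (TCP) lies at the very end of the fingers, on their centre line; the grasp point (between the pads) lies 19 mm behind it; z points along the fingers, y is the line along which they close (so a half turn about z gives the same grasp; the last joint's range is limited). The gripper opens to 85 mm and grips with 20 to 120 N. Pads are 22 mm wide; open, the fingers measure 114 mm over their backs; the gripper's body (76 mm by 85 mm) begins 54 mm behind the grasp point. The pads swing forward as they close: fully open they stand 13 mm farther back than shut.
Start: joints at [1.124, 0.053, 1.613, -0, 1.476, -0.119], TCP at [0.201, 0.592, 0.231] pointing down, gripper open.
Joint ranges: [-3.01, 3.01], [-1.01, 2.22], [0.06, 2.58], [-1.02, 4.17], [0.09, 2.62], [-3.14, 3.14]. Speed limits (rad/s): [2.57, 2.57, 3.14, 3.14, 3.14, 3.14].

INTERFACE

Orientations are given as a rotation vector (axis times angle).
In Python, from station import ctrl, imaging gives the robot as it stands.
- The arm moves only by the tool play_rows, never from a script. Its argument "series" is a list of rows, each a list of 3 entries, a list of its own where there are three numbers: the opening, from 0 (shut) to 1 (fully open), then the shift along the tool's x, y, z each as a share of 0.05 m, from -1 to 1, then the turn, a rotation vector about the tool's x, y, z each as a share of 8 degrees, from -1 to 1. In form: [[grip, [dx, dy, dz], [ax, ay, az]], ...]. A call has 1 to 8 rows; each row shifts and turns the commanded pose from where the row before left it, along the tool's axes as they then stand; what a row does not reach is not made up. A row lasts 1/8 s, in which the tool goes at most 62.5 mm and 10.7 degrees, less where a joint would pass 70% of its speed; a pose out of reach is approached as far as the arm can. A call with a number of a shift or a turn outside -1 to 1 is refused whole. A call with a gripper value outside its range is refused whole. The fingers move at their own pace and stop on an object; "force" is the grip in N (left out, the last holds). Time passes only in rows, so rows that do not move let the fingers close. It gives the time, the measured TCP pose, the force, the opening and the grip force at its end, in the units of the state.
- ctrl.get_obs(): the state, without advancing time (a new reading comes with each control period).
- imaging.get_image(name): name is "scene" or "top"; returns a dict with "color" (420x560x3 uint8, blue, green, red), "fx", "fy", "cx", "cy" (pixels), "extrinsics" (4x4, takes a point from world to camera coordinates). Camera axes: x right, y down, z forward; pixel columns grow to the right and rows downward; lengths in m; the calibration is good to about 2 mm. A picture is of the moment at which its call begins. There is no depth.
- ctrl.finish_job(): hands the job in; it is judged then, once.
The state is a dict: "t": time; "q": joint angles; "dq": joint speeds; "effort": joint torques, N m; "tool_pos": TCP position; "tool_rot": TCP orientation; "contact_force": force on the tool from outside, world axes, zero at the start; "wrist_torque": the same for the moment, N m; "opening": finger opening in m; "grip_force": force on a finger pad.
Only numpy, scipy, OpenCV 4.12 (cv2) and the standard library are available. Lean on these libraries where they do the work, as an engineer would, in place of code of your own. Each camera call takes 0.05 s, during which the arm holds its last target. There are 200 camera calls.

## Working session

There is one attempt and no reset: what is moved stays moved. The work goes in short steps, Python scripts to look and compute and a tool call to move; the robot and the scene stay as the last step left them, time stands still between calls to the robot, and variables do not carry over. Pictures are saved under pics/ and viewed, at most 10 in all, crops included, and the job is handed in when it is done.

Besides the shell and the picture viewer there is one more tool, called after "Emit:" as name([rows], argument=value, ...), one row to a line, values as JSON. play_rows: Moves the arm, as the interface text tells. Shift numbers are shares of 0.05 m and turn numbers shares of 8 degrees, none past 1 either way. Its arguments: {"type":"object","properties":{"series":{"type":"array"},"force":{"type":"number"}},"required":["series"]}

```bash
mkdir -p pics; python3 - <<'E'
from station import ctrl, imaging
import cv2,numpy as np
for n in("scene","top"):
    d=imaging.get_image(n); cv2.imwrite(f"pics/{n}0.png",d["color"]); print(n,d["fx"],d["cx"],d["cy"],np.round(d["extrinsics"],4).tolist())
o=ctrl.get_obs(); print(o)
E
```

```text
scene 389.6363514829291 277.292253063389 205.33261197092278 [[-0.4072, 0.9132, -0.0143, 0.2093], [0.7267, 0.3145, -0.6107, -0.2978], [-0.5533, -0.2591, -0.7917, 1.5134], [0.0, 0.0, 0.0, 1.0]]
top 520.244863144486 279.9487822332493 208.82089333759572 [[0.008, -0.9999, -0.0067, 0.0194], [-0.9891, -0.007, -0.1468, 0.4855], [0.1467, 0.0078, -0.9892, 1.6559], [0.0, 0.0, 0.0, 1.0]]
{'t': 0.1, 'q': array([ 1.12402616e+00,  5.33394687e-02,  1.61412631e+00, -2.46966151e-05,
        1.47598252e+00, -1.19002845e-01]), 'dq': array([-0.00240727, -0.00114458, -0.00411299, -0.00010562, -0.00146034,
       -0.00045994]), 'effort': array([-6.06726735e-05, -3.94903457e+01, -3.71361995e+01, -1.00635191e-04,
        3.94015282e-03, -2.69051768e-07]), 'tool_pos': array([0.20097623, 0.59122798, 0.23017395]), 'tool_rot': array([-5.12469631e-01, -3.09901041e+00,  2.80931758e-03]), 'contact_force': array([-0.02891269, -0.21207059, -0.39127227]), 'wrist_torque': array([0.01322041, 0.00183628, 0.03263613]), 'grip_force': 0.0, 'opening': 0.0856236589927729}
```

View pics/top0.png

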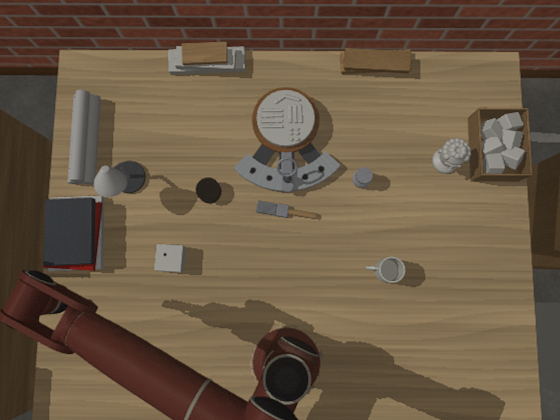

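View pics/scene0.png

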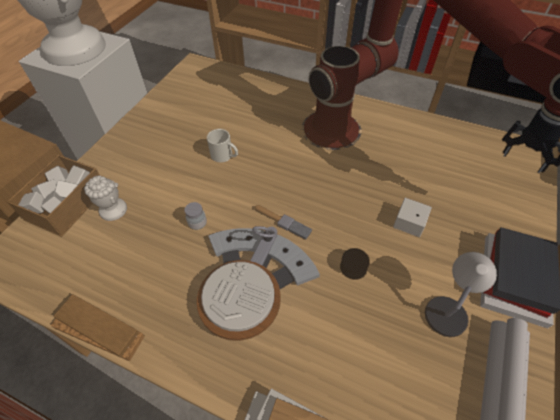

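The lamp stands on the left (+y; top view about (128,177)), and the head is on the right at (450,155). In the top view, the turntable disc is at about (286,120) and the ring near (287,170). I'll take a closer look at the ring.

```bash
cat > h.py <<'E'
from station import ctrl, imaging
import cv2,numpy as np
def ray(d,u,v):
    E=d["extrinsics"];R=E[:3,:3];c=-R.T@E[:3,3]
    r=R.T@np.array([(u-d["cx"])/d["fx"],(v-d["cy"])/d["fy"],1]);return c,r
def plane(d,u,v,z):
    c,r=ray(d,u,v);return c+r*(z-c[2])/r[2]
def proj(d,p):
    E=d["extrinsics"];q=E[:3,:3]@np.array(p)+E[:3,3];return d["fx"]*q[0]/q[2]+d["cx"],d["fy"]*q[1]/q[2]+d["cy"]
E
python3 - <<'E'
from h import *
t=imaging.get_image("top");s=imaging.get_image("scene")
a=cv2.resize(t["color"][80:220,220:360],(560,560),interpolation=cv2.INTER_CUBIC)
cv2.imwrite("pics/tc.png",a)
b=cv2.resize(s["color"][190:340,190:330],(560,600),interpolation=cv2.INTER_CUBIC)
cv2.imwrite("pics/sc.png",b)
# dark holes in top view within plate, and brown disc
hsv=cv2.cvtColor(t["color"],cv2.COLOR_BGR2HSV)
m=((hsv[...,2]<60)).astype(np.uint8);m[:150]=0;m[195:]=0;m[:,:230]=0;m[:,350:]=0
n,l,st,c=cv2.connectedComponentsWithStats(m)
for i in range(1,n):
    if st[i,4]>5: print(st[i],c[i],plane(t,*c[i],.03)[:2])
w=((hsv[...,1]<60)&(hsv[...,2]>130)).astype(np.uint8);w[:80]=0;w[160:]=0;w[:,:240]=0;w[:,330:]=0
n,l,st,c=cv2.connectedComponentsWithStats(w);i=1+st[1:,4].argmax();print(st[i],c[i],plane(t,*c[i],.077))
E
```

```text
[253 150  22  15 130] [263.13846154 155.68461538] [0.66384585 0.08026666]
[298 150  22  13 152] [308.46710526 154.53947368] [ 0.66869241 -0.06991317]
[279 153   2   6   7] [279.85714286 155.14285714] [0.66603993 0.02486948]
[292 152   2   7  13] [292.53846154 154.76923077] [ 0.66757704 -0.01714586]
[280 163   1   6   6] [280.  165.5] [0.63090918 0.02411442]
[293 163   1   6   6] [293.  165.5] [ 0.63118696 -0.01883342]
[319 166   5   6  23] [320.7826087  168.60869565] [ 0.6212807  -0.11053265]
[250 168   5   5  19] [252.36842105 170.05263158] [0.61493651 0.11520567]
[302 174   6   5  23] [304.7826087  176.13043478] [ 0.59560569 -0.05778352]
[267 176   5   4  16] [269.  177.5] [0.59022426 0.06001655]
[284 177   8   6  24] [287.66666667 179.25      ] [ 0.58475732 -0.00148664]
[ 257   90   57   55 2215] [284.63340858 117.15259594] [0.78116522 0.00991837 0.077     ]
```

View pics/tc.png

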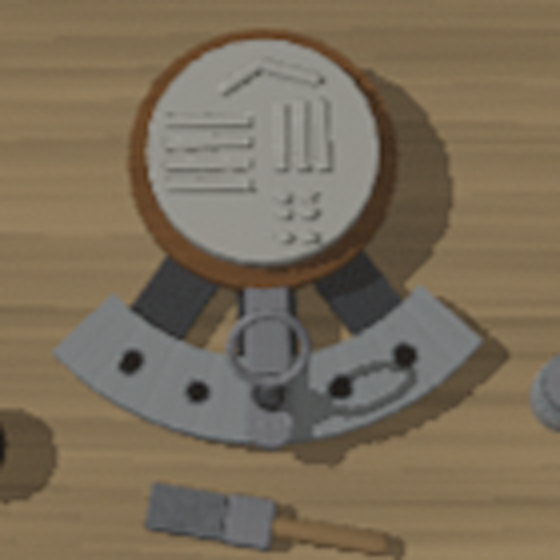

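View pics/sc.png

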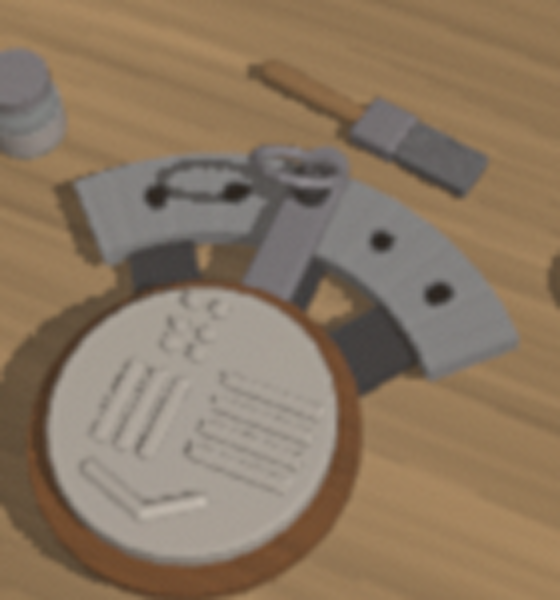

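```bash
cat >> h.py <<'E'
from scipy.spatial.transform import Rotation as Ro, Slerp
YAW=.034; MID=np.array([.5836,.001]); PIV=MID+.2*np.array([np.cos(YAW),np.sin(YAW)])
def pose(phi,through,lift=0,up=0,tilt=40,dy=0):
    """swing angle phi (+ = toward +y), tip `through` past ring centre, tool shifted `up` along -x_tool"""
    a=YAW-phi; ex=np.array([np.cos(a),np.sin(a),0]);ey=np.array([-np.sin(a),np.cos(a),0])
    s,c=np.sin(np.radians(tilt)),np.cos(np.radians(tilt))
    d=s*ex-c*np.array([0,0,1]);R=np.c_[np.cross(ey,d),ey,d]
    p=np.r_[PIV,.1165+lift]-.177*ex+d*through-R[:,0]*up+dy*ey
    return p,Ro.from_matrix(R)
def rows(start,waypts,grip=0):
    """waypts: (p,R,nrows)"""
    p,R=start;out=[]
    for q,S,n in waypts:
        sl=Slerp([0,1],Ro.concatenate([R,S]));p0=p
        for k in range(1,n+1):
            pn=p0+(q-p0)*k/n;Rn=sl(k/n)
            sh=np.round(R.inv().apply(pn-p)/.05,2);tu=np.round((R.inv()*Rn).as_rotvec()/np.radians(8),2)
            p=p+R.apply(sh*.05);R=R*Ro.from_rotvec(tu*np.radians(8))
            out.append([grip,(sh+0.).tolist(),(tu+0.).tolist()])
    for i in range(0,len(out),8): print(str(out[i:i+8]).replace(' ',''))
    return p,R
def now():
    o=ctrl.get_obs();return o["tool_pos"],Ro.from_rotvec(o["tool_rot"])
E
python3 - <<'E'
from h import *
s=now();p,R=pose(0,-.09)
hi=p.copy();hi[2]=.25
print(p,hi)
rows(s,[(hi,R,20),(p,R,4)])
E
```

```text
[ 5.48769257e-01 -1.84701802e-04  1.85444000e-01] [ 5.48769257e-01 -1.84701802e-04  2.50000000e-01]
[[0,[-0.52,-0.45,-0.02],[-0.05,-0.25,-0.12]],[0,[-0.51,-0.45,0.0],[-0.04,-0.24,-0.13]],[0,[-0.51,-0.47,0.01],[-0.05,-0.25,-0.12]],[0,[-0.49,-0.48,0.02],[-0.04,-0.25,-0.13]],[0,[-0.49,-0.48,0.04],[-0.05,-0.25,-0.12]],[0,[-0.47,-0.49,0.05],[-0.04,-0.24,-0.12]],[0,[-0.47,-0.5,0.07],[-0.05,-0.25,-0.13]],[0,[-0.45,-0.51,0.08],[-0.05,-0.25,-0.12]]]
[[0,[-0.45,-0.52,0.09],[-0.04,-0.25,-0.13]],[0,[-0.43,-0.52,0.1],[-0.05,-0.24,-0.12]],[0,[-0.41,-0.54,0.11],[-0.04,-0.25,-0.13]],[0,[-0.41,-0.54,0.13],[-0.05,-0.25,-0.12]],[0,[-0.39,-0.55,0.13],[-0.04,-0.25,-0.12]],[0,[-0.37,-0.55,0.14],[-0.05,-0.24,-0.13]],[0,[-0.36,-0.57,0.16],[-0.04,-0.25,-0.12]],[0,[-0.35,-0.57,0.16],[-0.05,-0.25,-0.13]]]
[[0,[-0.33,-0.57,0.17],[-0.05,-0.25,-0.12]],[0,[-0.31,-0.59,0.17],[-0.04,-0.24,-0.12]],[0,[-0.3,-0.59,0.19],[-0.05,-0.25,-0.13]],[0,[-0.28,-0.6,0.19],[-0.04,-0.25,-0.12]],[0,[0.21,0.0,0.25],[0.0,0.0,0.0]],[0,[0.21,0.0,0.24],[0.0,0.0,0.0]],[0,[0.2,0.0,0.25],[0.0,0.0,0.0]],[0,[0.21,0.0,0.25],[0.0,0.0,0.0]]]
```

Emit:
play_rows([
  [0, [-0.52, -0.45, -0.02], [-0.05, -0.25, -0.12]],
  [0, [-0.51, -0.45, 0.0], [-0.04, -0.24, -0.13]],
  [0, [-0.51, -0.47, 0.01], [-0.05, -0.25, -0.12]],
  [0, [-0.49, -0.48, 0.02], [-0.04, -0.25, -0.13]],
  [0, [-0.49, -0.48, 0.04], [-0.05, -0.25, -0.12]],
  [0, [-0.47, -0.49, 0.05], [-0.04, -0.24, -0.12]],
  [0, [-0.47, -0.5, 0.07], [-0.05, -0.25, -0.13]],
  [0, [-0.45, -0.51, 0.08], [-0.05, -0.25, -0.12]],
], force=20)

```text
t: 1.2
tool_pos: [0.3405, 0.3541, 0.2385]
tool_rot: [0.268, 2.847, 0.008]
contact_force: [-0.3, -0.5, -0.6]
opening: -0.0002
grip_force: 0.0
```

Emit:
play_rows([
  [0, [-0.45, -0.52, 0.09], [-0.04, -0.25, -0.13]],
  [0, [-0.43, -0.52, 0.1], [-0.05, -0.24, -0.12]],
  [0, [-0.41, -0.54, 0.11], [-0.04, -0.25, -0.13]],
  [0, [-0.41, -0.54, 0.13], [-0.05, -0.25, -0.12]],
  [0, [-0.39, -0.55, 0.13], [-0.04, -0.25, -0.12]],
  [0, [-0.37, -0.55, 0.14], [-0.05, -0.24, -0.13]],
  [0, [-0.36, -0.57, 0.16], [-0.04, -0.25, -0.12]],
  [0, [-0.35, -0.57, 0.16], [-0.05, -0.25, -0.13]],
])

```text
t: 2.2
tool_pos: [0.4798, 0.1173, 0.2464]
tool_rot: [0.054, 2.58, 0.013]
contact_force: [-0.0, 0.6, 0.4]
opening: 0.0001
grip_force: 0.0
```

Emit:
play_rows([
  [0, [-0.33, -0.57, 0.17], [-0.05, -0.25, -0.12]],
  [0, [-0.31, -0.59, 0.17], [-0.04, -0.24, -0.12]],
  [0, [-0.3, -0.59, 0.19], [-0.05, -0.25, -0.13]],
  [0, [-0.28, -0.6, 0.19], [-0.04, -0.25, -0.12]],
  [0, [0.21, 0.0, 0.25], [0.0, 0.0, 0.0]],
  [0, [0.21, 0.0, 0.24], [0.0, 0.0, 0.0]],
  [0, [0.2, 0.0, 0.25], [0.0, 0.0, 0.0]],
  [0, [0.21, 0.0, 0.25], [0.0, 0.0, 0.0]],
])

```text
t: 3.2
tool_pos: [0.5488, 0.0011, 0.1841]
tool_rot: [-0.042, 2.443, 0.017]
contact_force: [1.3, -0.2, -0.3]
opening: -0.0002
grip_force: 0.0
```

Emit:
play_rows([
  [0, [0, 0, 0], [0, 0, 0]],
  [0, [0, 0, 0], [0, 0, 0]],
])

```text
t: 3.45
tool_pos: [0.5494, 0.0003, 0.1862]
tool_rot: [-0.041, 2.441, 0.016]
contact_force: [-0.1, -0.8, -0.8]
opening: -0.0001
grip_force: 0.0
```

```bash
python3 - <<'E'
from h import *
p,R=now();q,S=pose(0,-.09);print(p,q,(R.inv()*S).as_rotvec(),ctrl.get_obs()["opening"],ctrl.get_obs()["contact_force"])
t=imaging.get_image("top");s=imaging.get_image("scene")
a=cv2.resize(t["color"][120:220,220:353],(800,600),interpolation=cv2.INTER_CUBIC)
b=cv2.resize(s["color"][160:260,200:333],(800,600),interpolation=cv2.INTER_CUBIC)
c=np.vstack([cv2.resize(a,(400,300)),cv2.resize(b,(400,300))])
def mk(pt,col):
    u,v=proj(t,pt);cv2.circle(c,(int((u-220)*400/133),int((v-120)*3)),2,col,-1)
    u,v=proj(s,pt);cv2.circle(c,(int((u-200)*400/133),int((v-160)*3)+300),2,col,-1)
ex=np.array([np.cos(YAW),np.sin(YAW),0]);ey=np.array([-np.sin(YAW),np.cos(YAW),0])
C=pose(0,0)[0]; mk(C,(0,0,255));n=pose(0,0)[1].as_matrix()
for k in range(16): mk(C+.03*(n[:,0]*np.cos(k*np.pi/8)+n[:,1]*np.sin(k*np.pi/8)),(0,255,255))
mk(p,(0,255,0))
cv2.imwrite("pics/c1.png",c)
E
```

```text
[5.49443436e-01 2.80149182e-04 1.86158205e-01] [ 5.48769257e-01 -1.84701802e-04  1.85444000e-01] [ 0.00061938  0.00175916 -0.00053052] -8.098022237351933e-05 [-0.1489385  -0.79545193 -0.81495052]
```

View pics/c1.png

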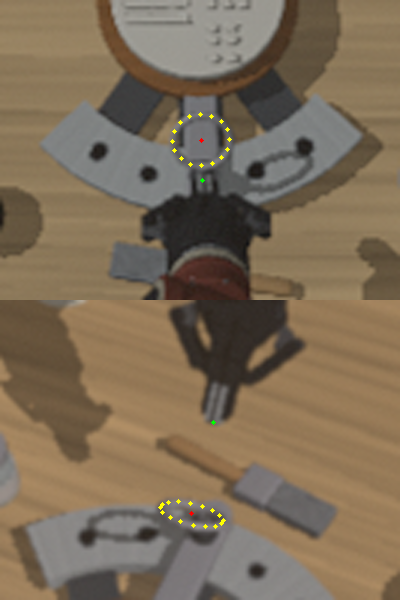

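The yellow prediction sits on the ring in both views (top px 287,167), and the fingertip lines up with its axis. I'll insert now.

```bash
python3 - <<'E'
from h import *
p,R=now();a,S=pose(0,-.01);b,_=pose(0,.037);c,_=pose(0,.037,0,.007)
s=rows((p,R),[(a,S,5),(b,S,3)])
s=rows(s,[(c,S,2)])
l=pose(0,.038,.02,.009)
rows(s,[(l[0],S,6)])
E
```

```text
[[0,[0.01,0.0,0.32],[0.0,0.0,0.0]],[0,[0.01,0.0,0.32],[0.0,0.01,0.0]],[0,[0.0,0.0,0.33],[0.0,0.0,0.0]],[0,[0.01,0.0,0.32],[0.0,0.01,0.0]],[0,[0.01,0.0,0.32],[0.0,0.0,0.0]],[0,[0.0,0.0,0.31],[0.0,0.0,0.0]],[0,[0.0,0.0,0.32],[0.0,0.0,0.0]],[0,[0.0,0.0,0.31],[0.0,0.0,0.0]]]
[[0,[-0.07,0.0,0.0],[0.0,0.0,0.0]],[0,[-0.07,0.0,0.0],[0.0,0.0,0.0]]]
[[0,[-0.05,0.0,-0.05],[0.0,0.0,0.0]],[0,[-0.05,0.0,-0.05],[0.0,0.0,0.0]],[0,[-0.05,0.0,-0.04],[0.0,0.0,0.0]],[0,[-0.05,0.0,-0.05],[0.0,0.0,0.0]],[0,[-0.05,0.0,-0.05],[0.0,0.0,0.0]],[0,[-0.05,0.0,-0.05],[0.0,0.0,0.0]]]
```

Emit:
play_rows([
  [0, [0.01, 0, 0.32], [0, 0, 0]],
  [0, [0.01, 0, 0.32], [0, 0, 0]],
  [0, [0, 0, 0.33], [0, 0, 0]],
  [0, [0.01, 0, 0.32], [0, 0, 0]],
  [0, [0.01, 0, 0.32], [0, 0, 0]],
])

```text
t: 4.18
tool_pos: [0.6005, 0.0016, 0.1236]
tool_rot: [-0.041, 2.44, 0.016]
contact_force: [1.2, -0.1, -0.4]
opening: -0.0003
grip_force: 0.0
```

Emit:
play_rows([
  [0, [0, 0, 0.31], [0, 0, 0]],
  [0, [0, 0, 0.32], [0, 0, 0]],
  [0, [0, 0, 0.31], [0, 0, 0]],
  [0, [0, 0, 0], [0, 0, 0]],
])

```text
t: 4.68
tool_pos: [0.6299, 0.0028, 0.0865]
tool_rot: [-0.04, 2.443, 0.016]
contact_force: [0.0, -0.5, 0.1]
opening: -0.0
grip_force: 0.0
```

Emit:
play_rows([
  [0, [-0.07, 0, 0], [0, 0, 0]],
  [0, [-0.07, 0, 0], [0, 0, 0]],
  [0, [0, 0, 0], [0, 0, 0]],
])

```text
t: 5.05
tool_pos: [0.6357, 0.0029, 0.0927]
tool_rot: [-0.041, 2.44, 0.016]
contact_force: [-0.3, -0.8, -0.5]
opening: 0.0002
grip_force: 0.0
```

Emit:
play_rows([
  [0, [-0.05, 0, 0], [0, 0, 0]],
  [0, [0, 0, 0], [0, 0, 0]],
])

```text
t: 5.3
tool_pos: [0.6371, 0.0031, 0.0933]
tool_rot: [-0.041, 2.442, 0.016]
contact_force: [-0.7, 0.0, 0.3]
opening: -0.0001
grip_force: 0.0
```

Emit:
play_rows([
  [0, [-0.05, 0, 0], [0, 0, 0]],
  [0, [0, 0, 0], [0, 0, 0]],
])

```text
t: 5.55
tool_pos: [0.639, 0.0032, 0.0947]
tool_rot: [-0.041, 2.442, 0.016]
contact_force: [0.0, -0.2, 0.4]
opening: 0.0002
grip_force: 0.0
```

Emit:
play_rows([
  [0, [-0.06, 0, 0], [0, 0, 0]],
  [0, [0, 0, 0], [0, 0, 0]],
])

```text
t: 5.8
tool_pos: [0.6407, 0.0034, 0.0959]
tool_rot: [-0.041, 2.444, 0.017]
contact_force: [-2.2, 0.9, 1.3]
opening: 0.0004
grip_force: 0.2
```

Emit:
play_rows([
  [0, [-0.05, 0, -0.03], [0, 0, 0]],
  [0, [0, 0, 0], [0, 0, 0]],
])

```text
t: 6.05
tool_pos: [0.6409, 0.0035, 0.0978]
tool_rot: [-0.041, 2.445, 0.017]
contact_force: [-4.9, -0.5, -1.6]
opening: 0.0001
grip_force: 1.5
```

Emit:
play_rows([
  [0, [-0.04, 0, -0.05], [0, 0, 0]],
  [0, [-0.04, 0, -0.05], [0, 0, 0]],
  [0, [0, 0, 0], [0, 0, 0]],
])

```text
t: 6.42
tool_pos: [0.6409, 0.0035, 0.1045]
tool_rot: [-0.041, 2.445, 0.017]
contact_force: [-4.5, 0.2, -6.2]
opening: -0.0
grip_force: 3.2
```

Emit:
play_rows([
  [0, [-0.04, 0, -0.05], [0, 0, 0]],
  [0, [-0.04, 0, -0.05], [0, 0, 0]],
  [0, [0, 0, 0], [0, 0, 0]],
])

```text
t: 6.8
tool_pos: [0.6409, 0.0034, 0.1113]
tool_rot: [-0.041, 2.444, 0.017]
contact_force: [-5.1, 0.5, -6.7]
opening: -0.0002
grip_force: 3.4
```

Emit:
play_rows([
  [0, [-0.04, 0, -0.05], [0, 0, 0]],
  [0, [-0.04, 0, -0.05], [0, 0, 0]],
  [0, [0, 0, 0], [0, 0, 0]],
])

```text
t: 7.18
tool_pos: [0.641, 0.0034, 0.118]
tool_rot: [-0.041, 2.444, 0.017]
contact_force: [-6.3, 0.0, -6.3]
opening: -0.0003
grip_force: 3.6
```

```bash
python3 - <<'E'
from h import *
o=ctrl.get_obs();print(o["contact_force"],o["tool_pos"])
p,R=now();s=(p,R)
# rotate current pose about pivot by -0.3 (ring end to +y)
def rot(f,dz=0):
    Z=Ro.from_rotvec([0,0,-f]);c=np.r_[PIV,0];return c+Z.apply(p-c)+[0,0,dz],Z*R
print(rot(.3)[0])
rows(s,[(*rot(f),1) for f in np.linspace(0,.30,17)[1:]])
t=imaging.get_image("top");c=imaging.get_image("scene")
cv2.imwrite("pics/c2.png",np.hstack([cv2.resize(t["color"][110:220,230:340],(400,400)),cv2.resize(c["color"][180:290,210:320],(400,400))]))
E
```

```text
[-6.27382519  0.04212637 -6.25219277] [0.64095057 0.00343121 0.11798973]
[0.64602595 0.04574791 0.11798973]
[[0,[0.0,0.05,0.0],[0.09,0.0,0.1]],[0,[0.0,0.06,0.0],[0.08,0.0,0.11]],[0,[0.0,0.05,0.0],[0.09,0.0,0.1]],[0,[0.0,0.05,0.0],[0.08,0.0,0.1]],[0,[0.0,0.06,0.0],[0.09,0.0,0.1]],[0,[0.0,0.05,0.0],[0.09,0.0,0.11]],[0,[0.0,0.05,0.0],[0.08,0.0,0.1]],[0,[0.0,0.06,0.0],[0.09,0.0,0.1]]]
[[0,[0.0,0.05,0.0],[0.09,0.0,0.11]],[0,[0.0,0.06,0.0],[0.08,0.0,0.1]],[0,[-0.01,0.05,0.01],[0.09,0.0,0.1]],[0,[0.0,0.05,0.0],[0.08,0.0,0.11]],[0,[0.0,0.06,0.0],[0.09,0.0,0.1]],[0,[0.0,0.05,0.0],[0.09,0.0,0.1]],[0,[0.0,0.05,0.0],[0.08,0.0,0.1]],[0,[0.0,0.06,0.0],[0.09,0.0,0.11]]]
```

View pics/c2.png

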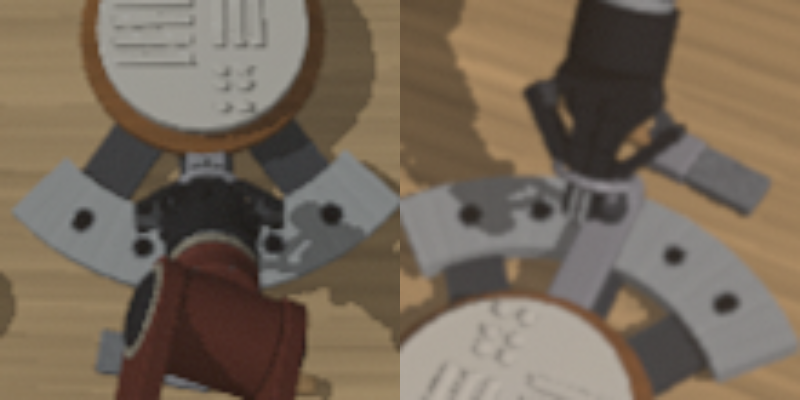

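The fingers are through the ring and the pin is up about 20 mm. Now I'll swing.

Emit:
play_rows([
  [0, [0, 0.05, 0], [0.09, 0, 0.1]],
  [0, [0, 0.06, 0], [0.08, 0, 0.11]],
  [0, [0, 0.05, 0], [0.09, 0, 0.1]],
  [0, [0, 0.05, 0], [0.08, 0, 0.1]],
  [0, [0, 0.06, 0], [0.09, 0, 0.1]],
  [0, [0, 0.05, 0], [0.09, 0, 0.11]],
  [0, [0, 0.05, 0], [0.08, 0, 0.1]],
  [0, [0, 0.06, 0], [0.09, 0, 0.1]],
])

```text
t: 8.28
tool_pos: [0.6418, 0.0248, 0.1181]
tool_rot: [0.144, 2.441, -0.05]
contact_force: [-3.8, 0.0, -7.0]
opening: -0.0001
grip_force: 3.7
```

Emit:
play_rows([
  [0, [0, 0.05, 0], [0.09, 0, 0.11]],
  [0, [0, 0.06, 0], [0.08, 0, 0.1]],
  [0, [-0.01, 0.05, 0.01], [0.09, 0, 0.1]],
  [0, [0, 0.05, 0], [0.08, 0, 0.11]],
  [0, [0, 0.06, 0], [0.09, 0, 0.1]],
  [0, [0, 0.05, 0], [0.09, 0, 0.1]],
  [0, [0, 0.05, 0], [0.08, 0, 0.1]],
  [0, [0, 0, 0], [0, 0, 0]],
])

```text
t: 9.28
tool_pos: [0.6454, 0.0435, 0.1175]
tool_rot: [0.304, 2.429, -0.106]
contact_force: [-5.6, 2.3, -6.6]
opening: 0.0002
grip_force: 4.1
```

```bash
python3 - <<'E'
from h import *
o=ctrl.get_obs();print(o["contact_force"],o["tool_pos"])
t=imaging.get_image("top");c=imaging.get_image("scene")
cv2.imwrite("pics/full3.png",c["color"])
cv2.imwrite("pics/c3.png",np.hstack([cv2.resize(t["color"][110:220,230:340],(400,400)),cv2.resize(c["color"][180:290,210:320],(400,400),interpolation=cv2.INTER_CUBIC)]))
E
```

```text
[-5.62784329  2.27741122 -6.60512904] [0.64538035 0.04353627 0.11752714]
```

View pics/c3.png

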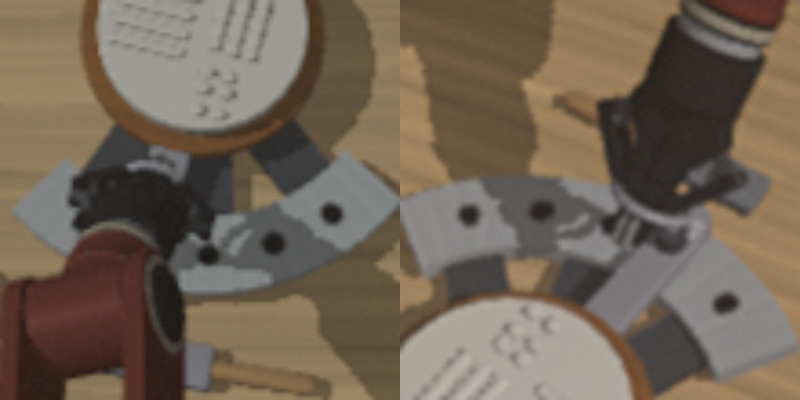

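The fingers are still in the ring, and the arm now lies over the next hole on the lamp side. I'll get the rotation from the roundel's features, comparing with the first image.

```bash
python3 - <<'E'
from h import *
def f(im):
    g=cv2.cvtColor(im[85:152,250:322],cv2.COLOR_BGR2GRAY);g=cv2.resize(g,None,fx=6,fy=6,interpolation=cv2.INTER_CUBIC)
    m=np.zeros_like(g);cv2.circle(m,(int(34.8*6),int(32*6)),24*6,255,-1)
    return cv2.SIFT_create(contrastThreshold=.01).detectAndCompute(g,m)
k0,d0=f(cv2.imread("pics/top0.png"));k1,d1=f(imaging.get_image("top")["color"])
M=[a for a,b in cv2.BFMatcher().knnMatch(d0,d1,k=2) if a.distance<.85*b.distance]
A,i=cv2.estimateAffinePartial2D(np.float32([k0[m.queryIdx].pt for m in M]),np.float32([k1[m.trainIdx].pt for m in M]),ransacReprojThreshold=4)
print(len(M),i.sum(),np.hypot(*A[:,0]),np.arctan2(A[1,0],A[0,0]))
E
```

```text
28 10 0.9857668491033715 0.25898663162047014
```

Emit:
play_rows([
  [0, [0, 0.06, 0], [0.09, 0, 0.1]],
  [0, [0, 0.05, 0], [0.09, 0, 0.1]],
  [0, [0, 0, 0], [0, 0, 0]],
  [0, [0.04, 0, 0.05], [0, 0, 0]],
  [0, [0.04, 0, 0.05], [0, 0, 0]],
  [0, [0, 0, 0], [0, 0, 0]],
])

```text
t: 10.18
tool_pos: [0.6469, 0.0488, 0.111]
tool_rot: [0.349, 2.424, -0.124]
contact_force: [-7.2, 3.2, -5.4]
opening: 0.0002
grip_force: 4.1
```

Emit:
play_rows([
  [0, [0.04, 0, 0.05], [0, 0, 0]],
  [0, [0.02, 0, 0.02], [0, 0, 0]],
  [0, [0, 0, 0], [0, 0, 0]],
])

```text
t: 10.55
tool_pos: [0.6467, 0.0483, 0.1065]
tool_rot: [0.349, 2.424, -0.125]
contact_force: [-7.3, 0.2, -7.0]
opening: -0.0001
grip_force: 4.0
```

Emit:
play_rows([
  [0, [0.04, 0, 0.05], [0, 0, 0]],
  [0, [0, 0, 0], [0, 0, 0]],
])

```text
t: 10.8
tool_pos: [0.6464, 0.0478, 0.1028]
tool_rot: [0.35, 2.425, -0.126]
contact_force: [-6.2, -1.3, -7.5]
opening: -0.0003
grip_force: 4.3
```

Emit:
play_rows([
  [0, [0.04, 0, 0.05], [0, 0, 0]],
  [0, [0, 0, 0], [0, 0, 0]],
])

```text
t: 11.05
tool_pos: [0.6465, 0.0477, 0.0998]
tool_rot: [0.35, 2.425, -0.127]
contact_force: [-8.6, -2.0, -6.7]
opening: 0.0
grip_force: 4.3
```

Emit:
play_rows([
  [0, [0.04, 0, 0.05], [0, 0, 0]],
  [0, [0, 0, 0], [0, 0, 0]],
])

```text
t: 11.3
tool_pos: [0.647, 0.048, 0.0976]
tool_rot: [0.35, 2.424, -0.126]
contact_force: [-12.8, 0.2, -1.7]
opening: -0.0
grip_force: 2.7
```

The downward load is gone at the home height, so the pin has seated. I'll back the fingers off to the ring's centre and check the angle.

Emit:
play_rows([
  [0, [0.05, 0, 0.0], [0, 0, 0]],
  [0, [0.05, 0, 0.0], [0, 0, 0]],
  [0, [0.06, 0, 0], [0, 0, 0]],
  [0, [0.06, 0, 0], [0, 0, 0]],
  [0, [0, 0, 0], [0, 0, 0]],
])

```text
t: 11.92
tool_pos: [0.6403, 0.0507, 0.0914]
tool_rot: [0.346, 2.421, -0.125]
contact_force: [-0.2, -0.9, 1.0]
opening: -0.0003
grip_force: 0.0
```

```bash
python3 - <<'E'
from h import *
p,R=now()
for ph in(.29,.30):
    q,S=pose(ph,.037);print(R.inv().apply(q-p),(R.inv()*S).as_rotvec())
t=imaging.get_image("top");c=imaging.get_image("scene")
u,v=proj(t,np.r_[PIV-.2*np.array([np.cos(YAW-.3),np.sin(YAW-.3)]),.05]);print(u,v)
b=c["color"].copy()[180:290,210:320];b=cv2.resize(b,(400,400),interpolation=cv2.INTER_CUBIC)
n=pose(.3,0)[1].as_matrix()
for k in range(16):
    x,y=proj(c,pose(.3,0)[0]+.03*(n[:,0]*np.cos(k*np.pi/8)+n[:,1]*np.sin(k*np.pi/8)));cv2.circle(b,(int((x-210)*400/110),int((y-180)*400/110)),1,(0,255,255),-1)
cv2.imwrite("pics/c4.png",np.hstack([cv2.resize(t["color"][110:220,230:340],(400,400)),b]))
E
```

```text
[ 0.00489922 -0.00533419  0.00011602] [-0.01733603  0.00195632 -0.02200344]
[ 4.92704180e-03 -3.80242934e-03  9.43654984e-05] [-0.01090069  0.00195194 -0.01434927]
268.72255561071313 176.1432471689481
```

View pics/c4.png

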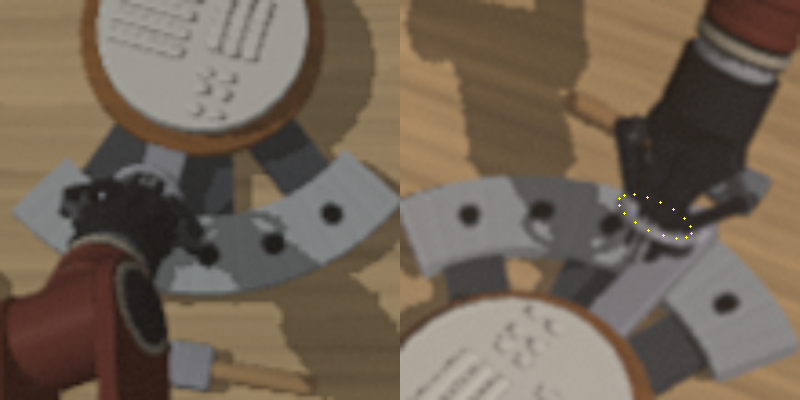

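The ring sits within a couple of mm of the predicted home position at the next hole. I'll centre the fingers and withdraw along their axis.

Emit:
play_rows([
  [0, [0.1, -0.07, 0], [0, 0, 0]],
  [0, [0, 0, -0.1], [0, 0, 0]],
  [0, [0, 0, -0.2], [0, 0, 0]],
  [0, [0, 0, -0.3], [0, 0, 0]],
])

```text
t: 12.52
tool_pos: [0.6162, 0.0536, 0.111]
tool_rot: [0.347, 2.422, -0.126]
contact_force: [0.2, -1.0, 0.4]
opening: 0.0002
grip_force: 0.0
```

Emit:
play_rows([
  [0, [0, 0, -0.4], [0, 0, 0]],
  [0, [0, 0, -0.4], [0, 0, 0]],
  [0, [0, 0, -0.5], [0, 0, 0]],
  [0, [0, 0, -0.5], [0, 0, 0]],
  [0, [0, 0, -0.5], [0, 0, 0]],
  [0, [0, 0, -0.5], [0, 0, 0]],
  [0, [0, 0, -0.5], [0, 0, 0]],
  [0, [0, 0, 0], [0, 0, 0]],
])

```text
t: 13.52
tool_pos: [0.5151, 0.084, 0.24]
tool_rot: [0.346, 2.417, -0.123]
contact_force: [0.3, -0.2, -0.4]
opening: 0.0005
grip_force: 0.0
```

```bash
python3 - <<'E'
from h import *
t=imaging.get_image("top");c=imaging.get_image("scene");ims=[]
for d,x0,y0 in((t,230,110),(c,210,180)):
    b=cv2.resize(d["color"][y0:y0+110,x0:x0+110],(400,400),interpolation=cv2.INTER_CUBIC)
    n=pose(.3,0)[1].as_matrix()
    for k in range(16):
        x,y=proj(d,pose(.3,0)[0]+.03*(n[:,0]*np.cos(k*np.pi/8)+n[:,1]*np.sin(k*np.pi/8)));cv2.circle(b,(int((x-x0)*400/110),int((y-y0)*400/110)),1,(0,255,255),-1)
    ims.append(b)
cv2.imwrite("pics/c5.png",np.hstack(ims))
E
```

```text
(no output)
```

View pics/c5.png

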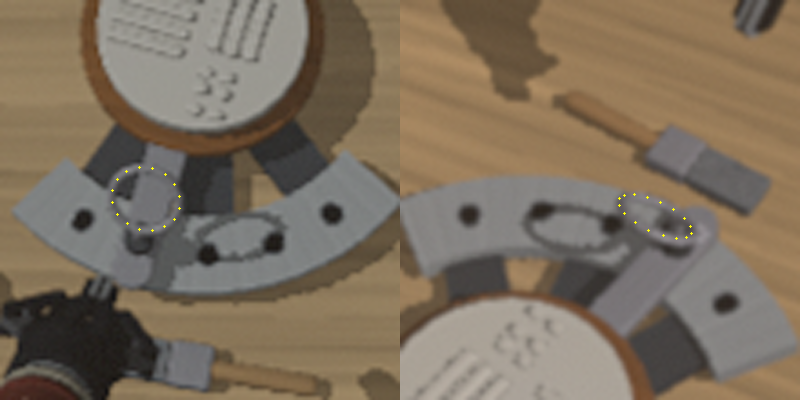

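The ring matches the predicted home outline in both views (top crop about (146,199), scene crop about (655,216)). The pin is home in the next hole on the lamp side and the fingers are clear, so I'll hand the job in.

```bash
python3 -c "
from station import ctrl
print(ctrl.finish_job())"
```

```text
the job is handed in; nothing more can be done
None
```

The arm is swung one hole to the left (the lamp's side), the pin looks fully home in both camera views, the fingers are out of the ring, and the job was handed in at about 14 s; no verdict was returned.

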